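# Release the ball tray and hold it level over the catch board

## Task

Turn the black bar knob of the dock's latch clockwise until it clicks past its detent and the tongue is clear of the plywood tray, then lift the tray by its upright handle and carry it, with the steel ball staying in its pocket, over to the square cork board. Finish while holding it there: tray level and still, handle over the middle of the board and the tray's underside about 10 cm above the bench; do not put it down or let go. Leave the tools and other things lying about where they are.

Things in the scene. Friction and masses are not known exactly. Their poses are not given: they have to be found in the camera images.
- dock: Fixed wooden dock, board x -110 to +90 mm, y -51 to +109 mm, 20 mm thick; origin on the bench below the middle of the tray's seat. Fences 31.5 mm high (from the bench) stand about 3 mm off the tray's -y side and both ends. A pedestal 30.5 mm high at x -60, y +80 mm carries the latch.
- latch (a joint): Turn of the latch (rad): 0 = tongue over the tray's edge; grows clockwise seen from above to its stop at 1.35 = open. Starts at 0. An over-centre spring resists with at most about 0.12 N m up to half way (0.68); there it clicks over and drives the latch on to the stop and holds it there. Open from 1.1.
- latch_grip (a point): Grip point on the latch's vertical axis, 62.5 mm above the bench, at x -60, y +78 mm of the dock; turns with the latch. Black upright bar, 42 x 14 mm, 38.5 to 74.5 mm above the bench; at joint 0 its length lies along the dock's y. Below it a steel hub 28 mm across and a flat tongue, 10 mm wide, reaching 52 mm from the axis: to the dock's -y closed, to its -x open.
- tray: Loose plywood carrying tray, 160 x 80 x 8.5 mm, about 0.28 kg; starts in the dock's seat with the same yaw (x along its length). Origin on its underside below its upright handle; the plate runs from x -90 to +70 mm and y -40 to +40 mm.
- tray_handle (a point): Grip point on the tray's handle, 42.5 mm above the tray's underside (axes as the tray). The handle is an upright wooden fin, 50 mm long along the tray's x, 12 mm thick along its y, its top 54.5 mm above the underside; grip it across its thickness from above. With the ball aboard the tray balances close to it.
- tray_pocket (a point): Where the ball's centre is when it lies in the middle of the tray's pocket, at x +48 mm, 18 mm above the tray's underside. The pocket is round, 21 mm across, flat, 2.5 mm deep; the ball can roll about 3 mm either way in it and rolls out over the rim if the tray tips by about 37 degrees or is jerked.
- ball_center (a point): Centre of the loose steel ball, 24 mm diameter, about 57 g, lying in the tray's pocket.
- board: Fixed square cork board 160 x 160 x 8 mm on the bench; origin on the bench below its middle. A fixed wooden catch block, 50 x 40 mm, top 26 mm above the bench, stands on it at x -45, y -50 mm.
- bush: Bystander: loose brass bush, 22 mm diameter, 18 mm high, standing on the cork board at x +58, y +58 mm. Origin: middle of its underside.
- screwdriver: Bystander: screwdriver 170 mm long lying between the dock and the board; origin under its middle.
- mallet: Bystander: hammer 260 mm long lying at the robot's right; origin under its middle.
- plane: Bystander: brass and steel hand plane, 150 mm long, about 70 mm high, at the robot's left; origin under its middle.
- offcut: Bystander: wooden offcut 60 x 140 x 30 mm beyond the work area; origin under its middle.
- glue: Bystander: upright glue bottle 48 mm diameter, 120 mm high, beyond the work area; origin under its middle.
- dowel: Bystander: upright wooden dowel 22 mm diameter, 50 mm high, beyond the work area; origin under its middle.

How it is judged (in metres and radians):
On the way, in this order (a step that is already met when the one before it is completed fails the run):
1. the latch is turned past its detent and open (value of joint latch above 1.1 rad), for 0.2 s.
2. the tray is lifted clear of the dock by the fingers, ball in its pocket (height (world z) of tray above 0.05 m and contact force between the fingers and tray above 1 N and distance between ball_center and tray_pocket below 0.008 m), for 0.2 s.
At the end, for the whole second after the job is handed in: Fingers hold the tray (over 1 N), nothing else touches it; underside 65 to 150 mm above the bench, tilt under 0.12 rad, handle within 35 mm of the board's middle, under 30 mm/s and 0.15 rad/s; ball within 8 mm of its pocket's middle; latch over 1.1 rad; bystanders within 30 mm of their starts (contact force between the fingers and tray above 1 N and distance between ball_center and tray_pocket below 0.008 m and value of joint latch above 1.1 rad and height (world z) of tray between 0.065 and 0.15 m and angle between tray's own z axis and vertical below 0.12 rad and horizontal distance between tray_handle and board below 0.035 m and linear speed of tray below 0.03 m/s and angular speed of tray below 0.15 rad/s and not (contact force between tray and board above 0.05 N) and not (contact force between tray and dock above 0.05 N) and not (contact force between tray and bush above 0.05 N) and distance of each of bush, screwdriver, mallet, plane, offcut, glue, dowel from where it was at the start of the episode below 0.03 m); the arm keeps its last pose, push and grip.
It fails at once if the ball leaves its pocket (distance between ball_center and tray_pocket above 0.014 m).
It fails at once if a bystander is moved by more than 30 mm (distance of any of bush, screwdriver, mallet, plane, offcut, glue, dowel from where it was at the start of the episode above 0.03 m).
It also fails if it takes over 61 s, if anything falls off the work surface, if the arm or the gripper's body presses on something with over 40 N, if the wrist force passes 120 N, or if a joint passes its speed limit or range.

## Robot

A 6-joint arm with a two-finger parallel gripper is mounted at the origin on the work surface. World frame = base frame: x ahead of the robot, y to its left, z up, the work surface at z = 0. Lengths are in mm, angles in rad, forces in N, time in s.
With the tool pointing down it reaches from about 350 to 800 mm from the base axis. Payload 7.3 kg.
Tool frame: the origin (TCP) lies between the finger pads; the fingertips stand 22 mm ahead of it and the grasp point (between the pads) lies 3 mm ahead of it (ctrl.finger_overhang is the distance from the TCP to the fingertips, in mm); z points along the fingers, y is the direction in which the jaws open and shut (so a half turn about z gives the same grasp; the last joint's range is limited). The gripper opens to 85 mm and grips with 20 to 120 N. Pads are 22 mm wide; open, the fingers measure 114 mm over their backs; the gripper's body (76 mm by 85 mm) begins 54 mm behind the grasp point. The pads swing forward as they close: fully open they stand 13 mm farther back than shut.
Start: joints at [0.955, 0.342, 1.524, -0, 1.275, -0.146], TCP at [237.66, 468.145, 253.322] pointing down, gripper open.
Joint ranges: [-2.53, 2.53], [-0.77, 2.02], [0.04, 2.7], [-1, 4.14], [0.28, 2.66], [-3.11, 3.11]. Speed limits (rad/s): [2.57, 2.57, 3.14, 3.14, 3.14, 3.14].

## Interface

Orientations are given as a unit quaternion [w, x, y, z].
In Python, from station import monitor, camera, camera_model, hand_in, ctrl gives the robot as it stands. The module is installed in compiled form; this text tells all that it offers.
- The arm moves only by the tool play_rows, never from a script. Its argument "moves" is a list of rows, each a list of 3 entries, a list of its own where there are three numbers: the shift along the tool's x, y, z in units of 0.3 m (1.0 is 0.3 m), then the turn about the tool's z in units of 180 degrees (1.0 is 180 degrees), then the opening, from -1 (shut) to 1 (fully open), so that 0 is half open. In form: [[[dx, dy, dz], spin, hand], ...]. A call has exactly 5 rows; each row is the pose to reach, as a shift and turn from the pose measured when the call began, along the tool's axes at that moment, turning the shorter way round; what a row does not reach only later rows make up. A row lasts 1/10 s, in which the tool goes at most 50 mm and 8.59 degrees, less where a joint would pass 70% of its speed; a pose out of reach is approached as far as the arm can. A call with a number of a shift or a turn outside -1 to 1 is refused whole. A call with a gripper value outside its range is refused whole. The fingers move at their own pace and stop on an object; "newtons" is the grip in N (left out, the last holds). Time passes only in rows, so rows that repeat a pose let the fingers close, or fill a call up. It gives the time, the measured TCP pose, the force and the opening at its end, in the units of the state.
- monitor.sense(): the state, without advancing time (a new reading comes with each control period).
- camera(name): name is "scene" or "top"; returns the picture (384x512x3 uint8, blue, green, red); there is no depth.
- camera_model(name): a dict with "fx", "fy", "cx", "cy" (pixels), "R" (3x3) and "t" (3): a world point X has camera coordinates R X + t. Camera axes: x right, y down, z forward; pixel columns grow to the right and rows downward; lengths in mm; the calibration is good to about 2 mm. A picture is of the moment at which its call begins. camera_model takes no time and is no camera call.
- hand_in(): hands the job in, once; it reports no verdict.
The state is a dict: "clock": time; "qpos": joint angles; "joint_vel": joint speeds; "tau": joint torques, N m; "tcp_pos": TCP position; "ee_rot": TCP orientation; "wrist_force": force on the tool from outside, world axes, zero at the start; "ft_torque": the same for the moment, N m; "grip_width": finger opening in mm.
Only numpy, scipy, OpenCV 4.12 (cv2) and the standard library are available. Lean on these libraries where they do the work, as an engineer would, in place of code of your own. Each camera call takes 0.05 s, during which the arm holds its last target.

## Working session

There is one attempt and no reset: what is moved stays moved. The work goes in short steps, Python scripts to look and compute and a tool call to move; the robot and the scene stay as the last step left them, time stands still between calls to the robot, and variables do not carry over. Pictures are saved under pics/ and viewed, and the job is handed in when it is done.

Besides the shell and the picture viewer there is one more tool, called after ">>>" in YAML: its name, and indented under it one key for each argument. play_rows: Moves the arm, as the interface text tells. Shifts and turns lie within -1 to 1; 1 stands for 0.3 m of shift or 180 degrees of turn. Its arguments: {"type":"object","properties":{"moves":{"type":"array","items":{"type":"array"}},"newtons":{"type":"number"}},"required":["moves"]}

```bash
mkdir -p pics
python3 - <<'E'
from station import monitor, camera, camera_model, ctrl
import cv2
s=monitor.sense(); print(s)
for n in("scene","top"):
    cv2.imwrite(f"pics/{n}0.png",camera(n)); print(n,camera_model(n))
E
```

```text
{'clock': 0.0, 'qpos': array([ 9.54995611e-01,  3.42734110e-01,  1.52502219e+00,  1.66688248e-05,
        1.27539681e+00, -1.46016842e-01]), 'joint_vel': array([ 1.69203569e-04, -6.86924875e-04,  8.86108647e-04,  9.76980576e-04,
        7.28357920e-05,  1.31192273e-03]), 'tau': array([-1.78188361e-04, -4.33685732e+01, -2.46015429e+01, -1.34472971e-04,
        7.77868117e-03,  1.16664643e-05]), 'tcp_pos': array([237.43332999, 467.82957545, 252.61821816]), 'ee_rot': array([-2.97460056e-04,  2.32740186e-01,  9.72538635e-01, -7.21340796e-04]), 'wrist_force': array([-0.54814801, -0.57000376,  0.02674238]), 'ft_torque': array([-0.01407016, -0.01888996,  0.01428004]), 'grip_width': 85.52163193973115}
scene {'fx': 379.7676575491138, 'fy': 379.7676575491138, 'cx': 260.2259261420792, 'cy': 194.11051103308517, 'R': array([[-0.67234147,  0.73992359, -0.02168   ],
       [ 0.40228961,  0.34064707, -0.84977799],
       [-0.62138555, -0.58006263, -0.52669473]]), 't': array([ 410.17309473, -169.61810348, 1536.27478069])}
top {'fx': 378.761953967264, 'fy': 378.761953967264, 'cx': 250.09029031472653, 'cy': 192.79414260568274, 'R': array([[-0.02329016, -0.99967077,  0.0107669 ],
       [-0.98458076,  0.02106823, -0.17365731],
       [ 0.1733733 , -0.01464538, -0.98474728]]), 't': array([5.66951094e-01, 6.09966121e+02, 1.24103181e+03])}
```

View pics/scene0.png

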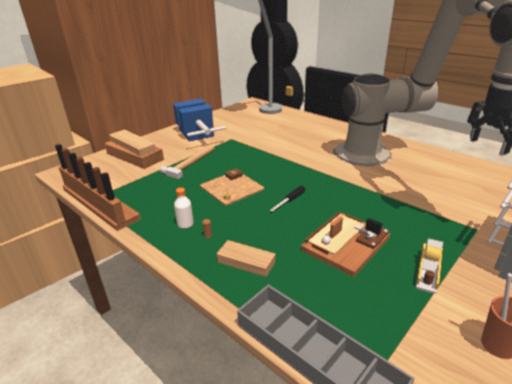

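View pics/top0.png

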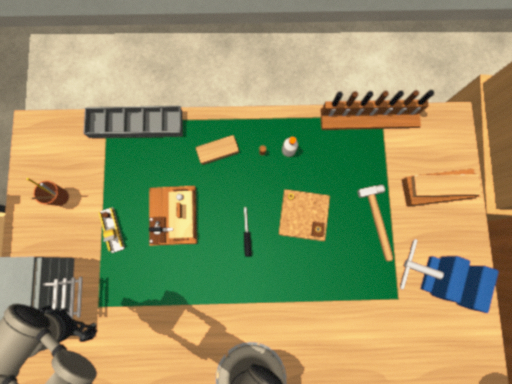

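Run:
```python
import cv2
a=cv2.imread("pics/top0.png");b=cv2.imread("pics/scene0.png")
cv2.imwrite("pics/topz.png",cv2.resize(a[60:260,180:440],None,fx=3,fy=3,interpolation=cv2.INTER_CUBIC))
```

```text
(no output)
```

The top view shows the dock around (173,216), the board around (304,215) and the screwdriver at (247,233). The arm is clear of all of them. Next I'll zoom in.

Run:
```python
import cv2
a=cv2.imread("pics/top0.png");b=cv2.imread("pics/scene0.png")
z=lambda im,x,y,w,h,f:cv2.resize(im[y:y+h,x:x+w],None,fx=f,fy=f,interpolation=cv2.INTER_CUBIC)
cv2.imwrite("pics/z1.png",z(a,135,175,80,80,7.5))
cv2.imwrite("pics/z2.png",z(a,265,175,80,80,7.5))
cv2.imwrite("pics/z3.png",z(b,290,200,110,80,7))
```

```text
(no output)
```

View pics/z1.png

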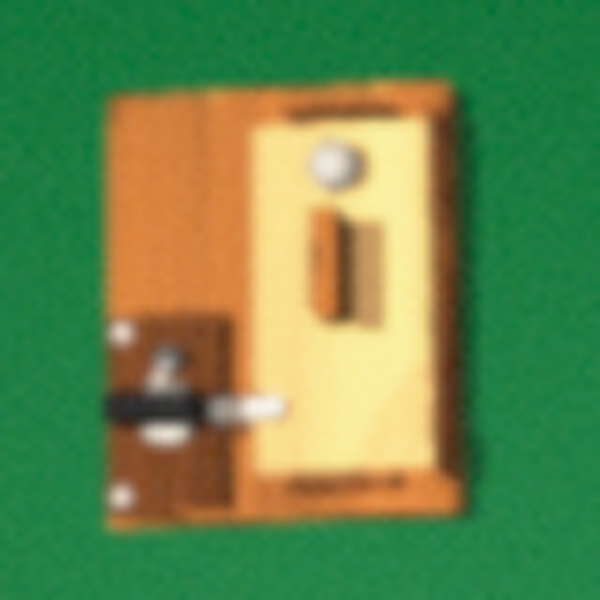

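View pics/z2.png

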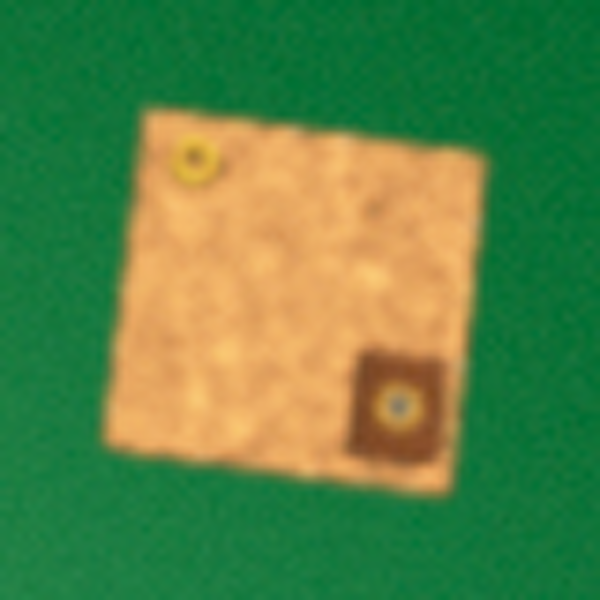

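View pics/z3.png

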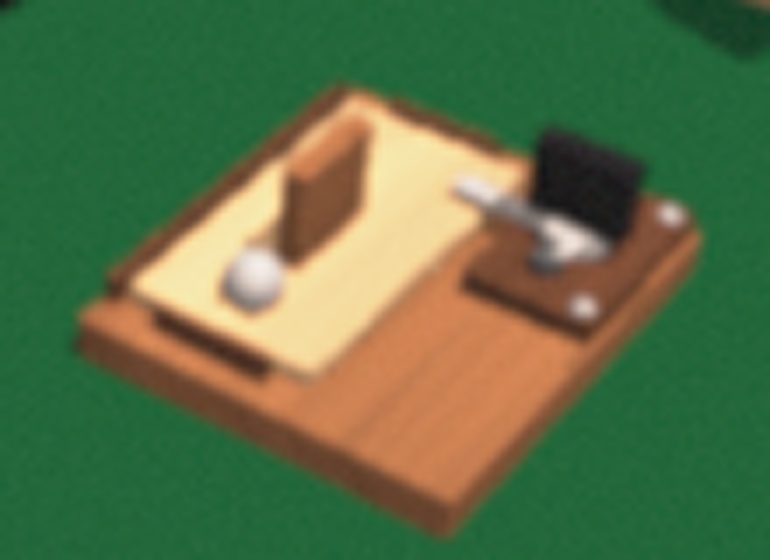

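```bash
cat > h.py <<'E'
import numpy as np
from station import monitor, camera, camera_model, ctrl
from scipy.optimize import least_squares
from scipy.spatial.transform import Rotation as Ro
CM={n:camera_model(n) for n in("scene","top")}
def proj(n,X):
    m=CM[n];c=np.asarray(X)@m["R"].T+m["t"]
    return np.stack([m["fx"]*c[...,0]/c[...,2]+m["cx"],m["fy"]*c[...,1]/c[...,2]+m["cy"]],-1)
def place(p,L):
    L=np.atleast_2d(np.array(L,float));c,s=np.cos(p[2]),np.sin(p[2])
    return np.c_[p[0]+c*L[:,0]-s*L[:,1],p[1]+s*L[:,0]+c*L[:,1],L[:,2]]
def fit(obs,p0):
    f=lambda p:np.concatenate([(proj(n,place(p,[l]))[0]-uv) for n,l,uv in obs])
    r=least_squares(f,p0,loss="soft_l1",f_scale=0.7);return r.x,f(r.x).reshape(-1,2)
def to_tool(dxyz):  # world shift (mm) -> row units
    s=monitor.sense();w,x,y,z=s["ee_rot"];return Ro.from_quat([x,y,z,w]).inv().apply(dxyz)/300
def pix(ox,oy,f,x,y): return np.array([ox+(x+.5)/f-.5,oy+(y+.5)/f-.5])
E
python3 - <<'E'
from h import *
T=lambda x,y:pix(135,175,7.5,x,y)
B=lambda x,y:pix(265,175,7.5,x,y)
S=lambda x,y:pix(290,200,7,x,y)
np.set_printoptions(precision=3,suppress=True)
obs=[("top",(90,109,20),T(107,95)),("top",(-110,109,20),T(107,528)),("top",(70,40,28.5),T(255,125)),("top",(70,-40,28.5),T(433,118)),("top",(-90,40,28.5),T(255,472)),("top",(-90,-40,28.5),T(437,468)),("top",(48,0,38),T(337,166)),("top",(0,0,74.5),T(325,263)),("top",(-60,78,74.5),T(155,407)),
("scene",(90,109,20),S(450,505)),("scene",(-110,109,20),S(703,235)),("scene",(90,-51,20),S(80,318)),("scene",(70,40,28.5),S(313,378)),("scene",(70,-40,28.5),S(133,288)),("scene",(48,0,38),S(254,278)),("scene",(0,0,74.5),S(328,148)),("scene",(-60,78,74.5),S(595,148))]
p,r=fit(obs,[400,200,0]);print(p);print(r)
print("grip latch",place(p,[(-60,78,62.5)]))
for n in("top","scene"): print(fit([o for o in obs if o[0]==n],p)[0])
b=[("top",(80,80,8),B(145,108)),("top",(80,-80,8),B(488,153)),("top",(-80,80,8),B(104,445)),("top",(-80,-80,8),B(452,492)),("top",(58,58,18),B(195,158))]
q,r=fit(b,[400,-150,0]);print(q);print(r)
w,x,y,z=monitor.sense()["ee_rot"];print(Ro.from_quat([x,y,z,w]).as_matrix())
print("screwdriver etc", )
E
```

```text
[556.158 229.794 -31.392]
[[-0.002 -0.124]
 [ 0.052 -0.386]
 [-0.432  0.179]
 [-1.124  0.089]
 [ 0.025  0.11 ]
 [-0.707 -0.455]
 [-0.218 -0.015]
 [-0.305 -0.529]
 [-1.095 -0.618]
 [ 0.202 -0.513]
 [-0.124 -0.758]
 [-0.358 -0.385]
 [-0.049 -1.001]
 [-0.113 -0.585]
 [ 0.01   0.01 ]
 [ 0.135 -0.834]
 [-0.706 -0.234]]
grip latch [[494.312 306.339  62.5  ]]
[555.43  228.44  -31.392]
[557.75  231.319 -31.396]
[ 537.086 -202.267  -50.425]
[[ 0.546  0.066]
 [-0.397  0.168]
 [ 0.502 -0.039]
 [-0.171 -0.004]
 [-0.372 -0.176]]
[[-0.892  0.453 -0.001]
 [ 0.453  0.892 -0.001]
 [ 0.    -0.001 -1.   ]]
screwdriver etc
```

>>> play_rows:
  moves:
    - [[-0.16, -0.02, 0.06], 0.04, 1]
    - [[-0.32, -0.03, 0.12], 0.08, 1]
    - [[-0.48, -0.045, 0.18], 0.12, 1]
    - [[-0.64, -0.06, 0.24], 0.16, 1]
    - [[-0.8, -0.075, 0.3], 0.2, 1]

```text
clock: 0.6
tcp_pos: [436.4, 341.6, 164.4]
ee_rot: [-0.0, 0.524, 0.852, -0.001]
wrist_force: [0.6, 0.1, 0.3]
grip_width: 85.1
```

```bash
cat > g.py <<'E'
import sys
from h import *
np.set_printoptions(precision=4,suppress=True)
def go(x,y,z,yawdeg):
    s=monitor.sense();w,a,b,c=s["ee_rot"];M=Ro.from_quat([a,b,c,w]).as_matrix()
    yaw=np.degrees(np.arctan2(M[1,1],M[0,1]))
    sp=-((yawdeg-yaw+180)%360-180)/180
    d=np.array([x,y,z])-s["tcp_pos"]
    print("t",s["clock"],"q",s["qpos"],"tcp",s["tcp_pos"],"yaw",yaw,"tilt",np.degrees(np.arccos(-M[2,2])),"w",s["grip_width"],"F",s["wrist_force"],s["ft_torque"])
    print("shift",M.T@d/300,"spin",sp,"dist",np.linalg.norm(d))
go(*map(float,sys.argv[1:5]))
E
python3 g.py 494.3 306.3 110 1.4
```

```text
t 0.6 q [ 0.526   0.4801  1.5689 -0.0005  1.0942  0.0586] tcp [436.4134 341.5724 164.3676] yaw 26.794267086463545 tilt 0.10174528283369097 w 85.12056259590703 F [0.6355 0.0539 0.3369] [ 0.067  -0.0195  0.0304]
shift [-0.1918  0.1195  0.1811] spin 0.14107926159146414 dist 86.89556712179761
```

>>> play_rows:
  moves:
    - [[-0.06, 0.04, 0.05], 0.04, 1]
    - [[-0.12, 0.08, 0.1], 0.08, 1]
    - [[-0.192, 0.12, 0.14], 0.12, 1]
    - [[-0.192, 0.12, 0.181], 0.141, 1]
    - [[-0.192, 0.12, 0.181], 0.141, 1]

```text
clock: 1.1
tcp_pos: [493.7, 305.1, 107.8]
ee_rot: [-0.001, 0.699, 0.715, -0.003]
wrist_force: [-0.7, -0.9, -0.0]
grip_width: 85.5
```

```bash
python3 g.py 494.3 306.3 65.5 1.4
python3 - <<'E'
from h import *
import cv2
a=camera("top");b=camera("scene")
cv2.imwrite("pics/a1.png",np.hstack([cv2.resize(a[175:255,135:215],(480,480),interpolation=cv2.INTER_CUBIC)[:, :400],cv2.resize(b[180:280,300:400],(480,480),interpolation=cv2.INTER_CUBIC)[:,:400]]))
E
```

```text
t 1.1 q [ 0.4219  0.592   1.5477 -0.0007  1.0082  0.3995] tcp [493.7135 305.143  107.7911] yaw 1.3053080838589937 tilt 0.3643449350132239 w 85.48592644060638 F [-0.6577 -0.8668 -0.0441] [ 0.015   0.012  -0.0158]
shift [0.0042 0.0028 0.1409] spin -0.0005260662007834248 dist 42.31101694212967
```

View pics/a1.png

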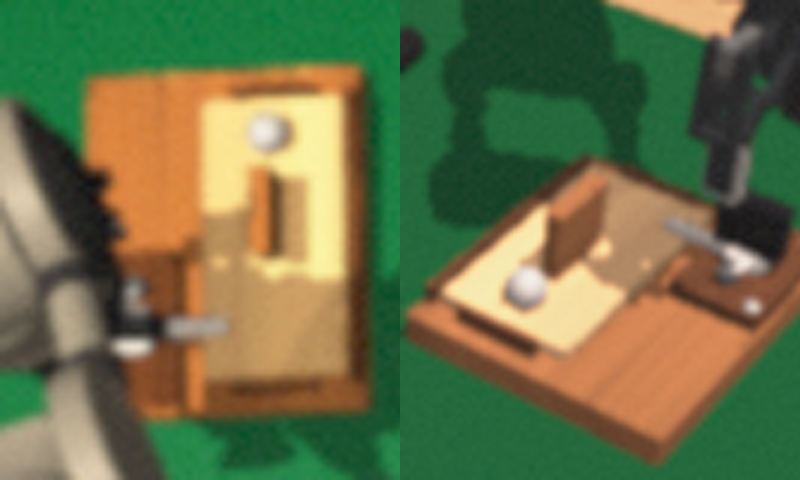

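The gripper is above the bar, which shows under the finger at about (745,225) in the right half. Next I'll go down and close gently.

>>> play_rows:
  moves:
    - [[0.004, 0.003, 0.05], 0, 1]
    - [[0.004, 0.003, 0.1], 0, 1]
    - [[0.004, 0.003, 0.141], 0, 1]
    - [[0.004, 0.003, 0.141], 0, 1]
    - [[0.004, 0.003, 0.141], 0, 0.4]
  newtons: 30

```text
clock: 1.7
tcp_pos: [494.7, 307.7, 67.4]
ee_rot: [-0.0, 0.697, 0.717, -0.002]
wrist_force: [-0.1, -0.1, 0.4]
grip_width: 72.9
```

```bash
python3 g.py 494.3 306.3 65.5 1.4
```

```text
t 1.7 q [ 0.4252  0.6475  1.5767 -0.0007  0.9204  0.3982] tcp [494.6886 307.7037  67.4367] yaw 1.5745304537840055 tilt 0.18148482029173718 w 72.93489084984245 F [-0.1313 -0.0942  0.3719] [0.0506 0.0472 0.0095]
shift [-0.0046 -0.0014  0.0065] spin 0.0009696136321333408 dist 2.4232568026413763
```

>>> play_rows:
  moves:
    - [[0, 0, 0], 0, -0.3]
    - [[0, 0, 0], 0, -0.5]
    - [[0, 0, 0], 0, -0.7]
    - [[0, 0, 0], 0, -0.9]
    - [[0, 0, 0], 0, -1]
  newtons: 30

```text
clock: 2.2
tcp_pos: [493.9, 307.7, 67.9]
ee_rot: [-0.001, 0.697, 0.717, -0.002]
wrist_force: [-5.0, -1.0, 5.2]
grip_width: 13.2
```

```bash
python3 g.py 494.3 306.3 65.5 1.4
```

```text
t 2.2 q [ 0.4255  0.6464  1.5773 -0.      0.9224  0.3983] tcp [493.8892 307.698   67.9477] yaw 1.5579823231408563 tilt 0.2555532910667171 w 13.222421627863234 F [-5.0109 -0.9794  5.2305] [-0.1309  0.5272 -0.1246]
shift [-0.0047  0.0013  0.0082] spin 0.00087767957300476 dist 2.848600910682093
```

>>> play_rows:
  moves:
    - [[0, -0.003, 0], 0.03, -1]
    - [[0, -0.003, 0], 0.07, -1]
    - [[0, -0.003, 0], 0.11, -1]
    - [[0, -0.003, 0], 0.15, -1]
    - [[0, -0.003, 0], 0.19, -1]
  newtons: 50

```text
clock: 2.7
tcp_pos: [494.0, 307.6, 68.1]
ee_rot: [0.0, 0.879, 0.478, -0.001]
wrist_force: [2.7, -0.0, -1.8]
grip_width: 13.6
```

```bash
python3 g.py 493.3 306.3 67 -76
```

```text
t 2.7 q [ 0.4256  0.6454  1.5789 -0.001   0.9196  1.0009] tcp [494.0096 307.5944  68.0572] yaw -32.926784577820854 tilt 0.13920197832129888 w 13.564233333160146 F [ 2.7372 -0.0188 -1.7627] [-0.2016 -0.602   0.0469]
shift [-0.0049  0.0004  0.0035] spin 0.2392956412343286 dist 1.8156618274235943
```

>>> play_rows:
  moves:
    - [[0, 0, 0], 0.04, -1]
    - [[0, 0, 0], 0.08, -1]
    - [[0, 0, 0], 0.12, -1]
    - [[0, 0, 0], 0.16, -1]
    - [[0, 0, 0], 0.2, -1]

```text
clock: 3.2
tcp_pos: [494.3, 307.3, 68.1]
ee_rot: [0.001, 0.984, 0.18, -0.001]
wrist_force: [0.4, -1.6, -0.8]
grip_width: 13.3
```

```bash
python3 g.py 493.3 306.3 67 -76
```

```text
t 3.2 q [ 0.4252  0.6454  1.5789 -0.0016  0.9193  1.6345] tcp [494.2791 307.3147  68.063 ] yaw -69.2299687517206 tilt 0.13572841121049362 w 13.291587674831606 F [ 0.4402 -1.5645 -0.7882] [-0.2839 -0.2034 -0.1063]
shift [-0.0042  0.002   0.0036] spin 0.037611284712663305 dist 1.7658322511312885
```

>>> play_rows:
  moves:
    - [[0, 0, 0], 0.02, -1]
    - [[0, 0, 0], 0.035, -1]
    - [[0, 0, 0], 0.035, -0.6]
    - [[0, 0, 0], 0.035, -0.2]
    - [[0, 0, 0], 0.035, 0]

```text
clock: 3.7
tcp_pos: [494.4, 307.3, 68.1]
ee_rot: [0.001, 0.992, 0.126, -0.001]
wrist_force: [-0.3, -1.0, -1.1]
grip_width: 42.5
```

>>> play_rows:
  moves:
    - [[0, 0, -0.1], 0, 0]
    - [[0, 0, -0.2], 0, 0]
    - [[0, 0, -0.3], 0, 0]
    - [[0, 0, -0.3], 0, 0]
    - [[0, 0, -0.3], 0, 0]

```text
clock: 4.2
tcp_pos: [494.6, 307.6, 158.6]
ee_rot: [0.001, 0.992, 0.127, 0.0]
wrist_force: [-0.5, 0.6, -0.1]
grip_width: 42.7
```

```bash
python3 g.py 556.2 229.8 150 -88.6
python3 - <<'E'
from h import *
import cv2
a=camera("top");b=camera("scene")
cv2.imwrite("pics/a2.png",np.hstack([cv2.resize(a[175:255,135:215],(480,480),interpolation=cv2.INTER_CUBIC)[:, :400],cv2.resize(b[180:280,300:400],(480,480),interpolation=cv2.INTER_CUBIC)[:,:400]]))
E
```

```text
t 4.2 q [ 0.4255  0.5328  1.4935 -0.0015  1.1155  1.7428] tcp [494.6211 307.5886 158.6445] yaw -75.44316422920049 tilt 0.07742925742424439 w 42.74274292673034 F [-0.5005  0.561  -0.0807] [-0.0374  0.0276 -0.0121]
shift [0.1335 0.3025 0.0292] spin 0.07309353205999716 dist 99.58793993725364
```

View pics/a2.png

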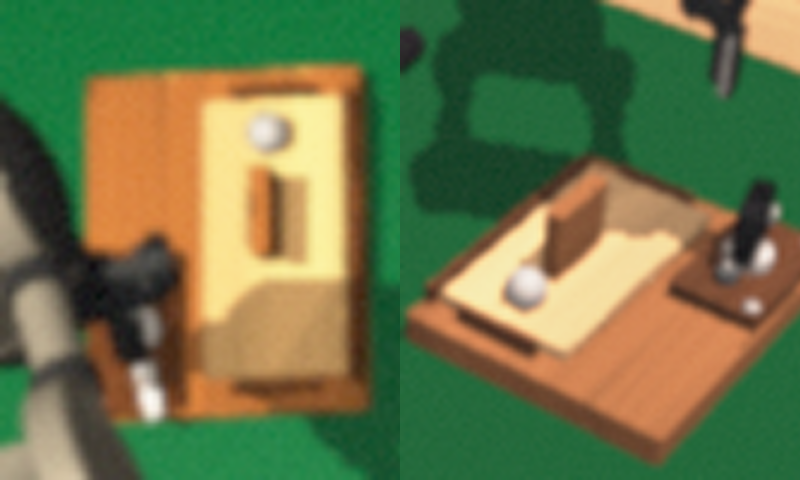

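The latch is open: the tongue points to −x at (150,395) in the left half, the tray is clear, and the ball is in its pocket. On to the handle.

>>> play_rows:
  moves:
    - [[0.04, 0.09, 0.01], 0.025, 0.1]
    - [[0.08, 0.18, 0.02], 0.05, 0.1]
    - [[0.11, 0.25, 0.029], 0.073, 0.1]
    - [[0.1335, 0.3025, 0.029], 0.073, 0.1]
    - [[0.1335, 0.3025, 0.029], 0.073, 0.1]

```text
clock: 4.8
tcp_pos: [556.2, 227.6, 147.2]
ee_rot: [0.002, 1.0, 0.012, -0.002]
wrist_force: [0.6, -0.5, 0.0]
grip_width: 47.1
```

```bash
python3 g.py 556.2 229.8 65.5 -88.6
```

```text
t 4.8 q [ 0.2621  0.5784  1.4457 -0.0025  1.1226  1.8099] tcp [556.1712 227.6346 147.2456] yaw -88.61948598361482 tilt 0.3177342344578024 w 47.09599964598984 F [ 0.6281 -0.4522  0.0023] [ 0.0109  0.0044 -0.0172]
shift [ 0.0015 -0.0081  0.2725] spin -0.00010825546452682349 dist 81.77428780378985
```

>>> play_rows:
  moves:
    - [[0, -0.008, 0.07], 0, 0.1]
    - [[0, -0.008, 0.14], 0, 0.1]
    - [[0, -0.008, 0.21], 0, 0.1]
    - [[0, -0.008, 0.27], 0, 0.1]
    - [[0, -0.008, 0.272], 0, 0.1]

```text
clock: 5.3
tcp_pos: [553.4, 230.2, 63.0]
ee_rot: [0.002, 1.0, 0.013, -0.005]
wrist_force: [1.1, 0.5, -0.1]
grip_width: 46.8
```

```bash
python3 g.py 556.2 229.8 65.5 -88.6
python3 - <<'E'
from h import *
import cv2
a=camera("top");b=camera("scene")
cv2.imwrite("pics/a3.png",np.hstack([cv2.resize(a[175:255,135:215],(480,480),interpolation=cv2.INTER_CUBIC)[:, :400],cv2.resize(b[180:280,300:400],(480,480),interpolation=cv2.INTER_CUBIC)[:,:400]]))
E
```

```text
t 5.3 q [ 0.2673  0.6812  1.5211 -0.0023  0.9501  1.813 ] tcp [553.3885 230.1761  62.9746] yaw -88.48556674182096 tilt 0.6331504517947993 w 46.76641456229805 F [ 1.0817  0.4725 -0.1044] [-0.0475 -0.0137  0.0685]
shift [ 0.0092  0.0015 -0.0085] spin 0.000635740323216775 dist 3.7978721023168687
```

View pics/a3.png

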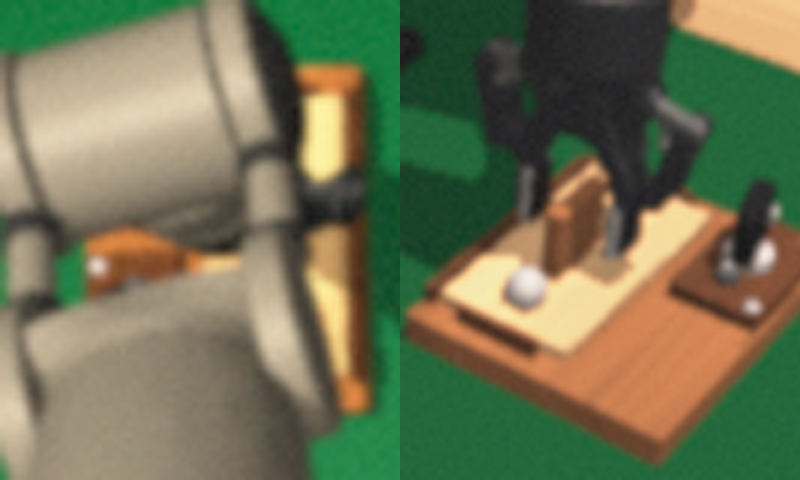

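The fingers straddle the handle, with the fin at about (578,205) and the fingers at (530,190) and (620,230). I'll correct by 2–3 mm and close.

>>> play_rows:
  moves:
    - [[0.008, 0.001, -0.008], 0, 0.1]
    - [[0.008, 0.001, -0.008], 0, 0.0]
    - [[0.008, 0.001, -0.008], 0, -0.25]
    - [[0.008, 0.001, -0.008], 0, -0.4]
    - [[0.008, 0.001, -0.008], 0, -0.5]
  newtons: 50

```text
clock: 5.9
tcp_pos: [557.7, 230.2, 68.2]
ee_rot: [0.002, 1.0, 0.013, -0.002]
wrist_force: [-0.8, -0.5, 0.9]
grip_width: 21.4
```

>>> play_rows:
  moves:
    - [[0, 0, 0], 0, -0.6]
    - [[0, 0, 0], 0, -0.7]
    - [[0, 0, 0], 0, -0.8]
    - [[0, 0, 0], 0, -1]
    - [[0, 0, 0], 0, -1]
  newtons: 50

```text
clock: 6.4
tcp_pos: [557.8, 230.2, 68.4]
ee_rot: [0.002, 1.0, 0.013, -0.002]
wrist_force: [-0.1, 0.3, 1.9]
grip_width: 11.2
```

```bash
python3 g.py 556.2 229.8 65.5 -88.6
```

```text
t 6.4 q [ 0.2653  0.6776  1.5095 -0.0023  0.9599  1.812 ] tcp [557.849  230.1709  68.4242] yaw -88.53783842340373 tilt 0.3249705492324075 w 11.222863465808018 F [-0.1385  0.2906  1.8902] [0.0902 0.1133 0.0356]
shift [-0.0055  0.0011  0.0098] spin 0.000345342092201564 dist 3.377554301097526
```

>>> play_rows:
  moves:
    - [[0, 0, -0.007], 0, -1]
    - [[0, 0, -0.02], 0, -1]
    - [[0, 0, -0.037], 0, -1]
    - [[0, 0, -0.05], 0, -1]
    - [[0, 0, -0.057], 0, -1]

```text
clock: 6.9
tcp_pos: [558.1, 230.3, 86.1]
ee_rot: [0.002, 1.0, 0.013, -0.002]
wrist_force: [0.4, 0.6, -2.2]
grip_width: 11.3
```

```bash
python3 g.py 556.2 229.8 140 -88.6
python3 - <<'E'
from h import *
import cv2
b=camera("scene")
cv2.imwrite("pics/a4.png",cv2.resize(b[160:280,280:400],(720,600),interpolation=cv2.INTER_CUBIC))
E
```

```text
t 6.9 q [ 0.2654  0.6547  1.4958 -0.0023  0.9957  1.8119] tcp [558.1391 230.3158  86.1113] yaw -88.5327565705857 tilt 0.2863031815345668 w 11.273435830516707 F [ 0.4147  0.6207 -2.1931] [-0.0336 -0.0592  0.0298]
shift [-0.0072  0.0021 -0.1796] spin 0.00037357460785724723 dist 53.92606559307329
```

View pics/a4.png

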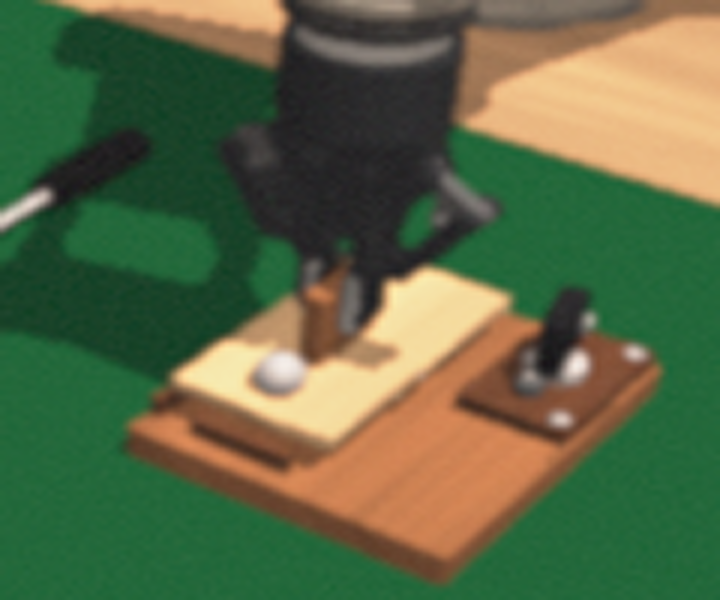

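The tray has come up level with the ball in its pocket at (278,372). I'll keep lifting.

>>> play_rows:
  moves:
    - [[0, 0, -0.012], 0, -1]
    - [[0, 0, -0.035], 0, -1]
    - [[0, 0, -0.06], 0, -1]
    - [[0, 0, -0.08], 0, -1]
    - [[0, 0, -0.09], 0, -1]

```text
clock: 7.45
tcp_pos: [558.7, 230.5, 114.4]
ee_rot: [0.001, 1.0, 0.013, -0.001]
wrist_force: [0.4, 0.3, -2.7]
grip_width: 10.7
```

>>> play_rows:
  moves:
    - [[0, 0, -0.015], 0, -1]
    - [[0, 0, -0.045], 0, -1]
    - [[0, 0, -0.08], 0, -1]
    - [[0, 0, -0.105], 0, -1]
    - [[0, 0, -0.117], 0, -1]

```text
clock: 7.95
tcp_pos: [559.3, 230.7, 150.9]
ee_rot: [0.001, 1.0, 0.013, -0.0]
wrist_force: [-0.8, 0.1, -2.8]
grip_width: 11.2
```

```bash
python3 g.py 538.7 -201.9 148.4 -88.6
```

```text
t 7.95 q [ 0.2656  0.5793  1.4327 -0.0022  1.1305  1.8118] tcp [559.2571 230.7449 150.8688] yaw -88.5333774263981 tilt 0.12498729661211738 w 11.198028485947814 F [-0.8322  0.0825 -2.8378] [ 0.0449 -0.0421  0.0044]
shift [-0.1054  1.4399  0.0113] spin 0.00037012540889931085 dist 433.14006397038816
```

>>> play_rows:
  moves:
    - [[-0.002, 0.02, 0.002], 0, -1]
    - [[-0.006, 0.07, 0.004], 0, -1]
    - [[-0.01, 0.13, 0.006], 0, -1]
    - [[-0.014, 0.18, 0.008], 0, -1]
    - [[-0.017, 0.21, 0.01], 0, -1]

```text
clock: 8.45
tcp_pos: [555.6, 165.3, 147.7]
ee_rot: [0.001, 1.0, 0.012, -0.001]
wrist_force: [-0.0, 0.9, -3.0]
grip_width: 10.9
```

```bash
python3 g.py 538.7 -201.9 148.4 -88.6
python3 - <<'E'
from h import *
import cv2
b=camera("scene")
cv2.imwrite("pics/a5.png",cv2.resize(b[140:280,240:380],(700,600),interpolation=cv2.INTER_CUBIC))
E
```

```text
t 8.45 q [ 0.1582  0.541   1.5133 -0.0026  1.0889  1.7064] tcp [555.5879 165.2903 147.6968] yaw -88.63937238092595 tilt 0.16176394789736553 w 10.867497148196254 F [-0.0485  0.9332 -3.0192] [-0.0089 -0.0219  0.0001]
shift [-0.0853  1.2223  0.0008] spin -0.00021873544958863375 dist 367.57913240500386
```

View pics/a5.png

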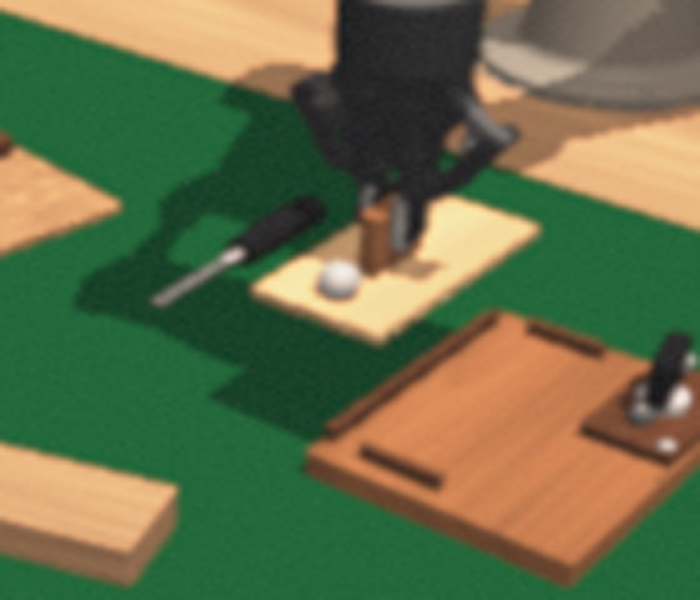

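The tray is level and clear of the dock, with the ball in its pocket at (340,280). I'll carry on.

>>> play_rows:
  moves:
    - [[-0.002, 0.025, 0], 0, -1]
    - [[-0.006, 0.08, 0], 0, -1]
    - [[-0.01, 0.14, 0], 0, -1]
    - [[-0.014, 0.2, 0], 0, -1]
    - [[-0.017, 0.24, 0], 0, -1]

```text
clock: 9.0
tcp_pos: [552.1, 90.8, 147.9]
ee_rot: [0.002, 1.0, 0.011, -0.001]
wrist_force: [-0.5, -0.3, -1.9]
grip_width: 11.2
```

>>> play_rows:
  moves:
    - [[-0.002, 0.025, 0], 0, -1]
    - [[-0.006, 0.08, 0], 0, -1]
    - [[-0.01, 0.14, 0], 0, -1]
    - [[-0.014, 0.2, 0], 0, -1]
    - [[-0.017, 0.24, 0], 0, -1]

```text
clock: 9.5
tcp_pos: [548.5, 17.2, 148.2]
ee_rot: [0.002, 1.0, 0.011, -0.001]
wrist_force: [0.5, -0.3, -2.7]
grip_width: 11.5
```

>>> play_rows:
  moves:
    - [[-0.002, 0.025, 0], 0, -1]
    - [[-0.006, 0.08, 0], 0, -1]
    - [[-0.01, 0.14, 0], 0, -1]
    - [[-0.014, 0.2, 0], 0, -1]
    - [[-0.017, 0.24, 0], 0, -1]

```text
clock: 10.0
tcp_pos: [545.1, -55.9, 148.5]
ee_rot: [0.002, 1.0, 0.011, -0.001]
wrist_force: [0.4, 0.1, -3.1]
grip_width: 11.3
```

>>> play_rows:
  moves:
    - [[-0.002, 0.025, 0], 0, -1]
    - [[-0.006, 0.08, 0], 0, -1]
    - [[-0.01, 0.14, 0], 0, -1]
    - [[-0.014, 0.2, 0], 0, -1]
    - [[-0.017, 0.24, 0], 0, -1]

```text
clock: 10.5
tcp_pos: [541.5, -129.4, 148.8]
ee_rot: [0.002, 1.0, 0.011, -0.001]
wrist_force: [1.3, 0.5, -3.6]
grip_width: 11.4
```

```bash
python3 g.py 538.7 -201.9 148.4 -88.6
```

```text
t 10.5 q [-0.3701  0.5015  1.5813 -0.0046  1.0584  1.1811] tcp [ 541.488  -129.3889  148.7813] yaw -88.74361550513265 tilt 0.23353713710963397 w 11.354524359445954 F [ 1.2752  0.5172 -3.6149] [ 0.0148  0.0294 -0.0157]
shift [-0.0146  0.2414  0.0022] spin -0.0007978639174036554 dist 72.5656326189448
```

>>> play_rows:
  moves:
    - [[-0.002, 0.025, 0], 0, -1]
    - [[-0.006, 0.08, 0], 0, -1]
    - [[-0.01, 0.14, 0], 0, -1]
    - [[-0.014, 0.19, 0], 0, -1]
    - [[-0.014, 0.22, 0], 0, -1]

```text
clock: 11.0
tcp_pos: [538.6, -196.9, 149.1]
ee_rot: [0.002, 1.0, 0.011, -0.0]
wrist_force: [-0.4, 0.2, -2.9]
grip_width: 11.0
```

>>> play_rows:
  moves:
    - [[0, 0.003, 0], 0, -1]
    - [[0, 0.003, 0], 0, -1]
    - [[0, 0.003, 0], 0, -1]
    - [[0, 0.003, 0], 0, -1]
    - [[0, 0.003, 0], 0, -1]

```text
clock: 11.5
tcp_pos: [538.7, -197.3, 149.1]
ee_rot: [0.002, 1.0, 0.011, -0.001]
wrist_force: [-0.1, 0.7, -3.8]
grip_width: 11.4
```

```bash
python3 g.py 538.7 -201.9 148.4 -88.6
python3 - <<'E'
from h import *
import cv2
b=camera("scene");a=camera("top")
cv2.imwrite("pics/a6.png",cv2.resize(b[120:260,130:330],(800,560),interpolation=cv2.INTER_CUBIC))
cv2.imwrite("pics/a6t.png",a)
E
```

```text
t 11.5 q [-0.4826  0.5285  1.5316 -0.0046  1.0805  1.0684] tcp [ 538.6965 -197.3047  149.0781] yaw -88.74061207951625 tilt 0.23940892926793803 w 11.433689204208399 F [-0.1326  0.69   -3.7665] [-0.0009 -0.0528 -0.0275]
shift [-0.0003  0.0153  0.0023] spin -0.000781178219534695 dist 4.6450433647340175
```

View pics/a6.png

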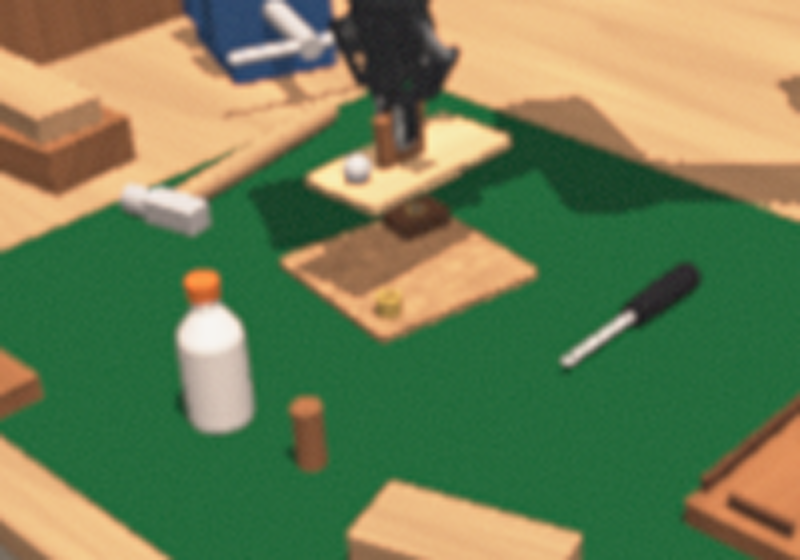

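View pics/a6t.png

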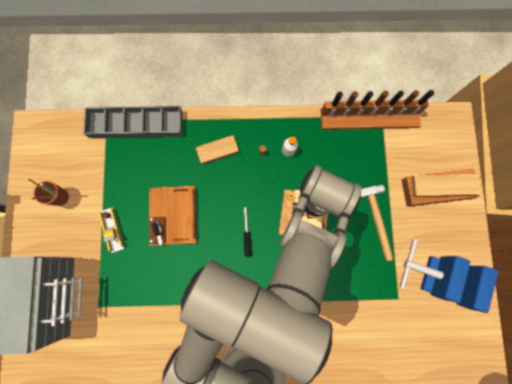

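The tray is level over the board, with the ball in its pocket at (357,168) in the zoomed view. The bystanders haven't moved. Next is a numeric check.

```bash
python3 - <<'E'
from h import *
s=monitor.sense();p=s["tcp_pos"]
c=lambda *u:np.round(u,1)
print("joint vel",np.abs(s["joint_vel"]).max())
print("pred ball",proj("scene",[p[0]+46.5,p[1]+1,p[2]-48.5+18]),"seen",pix(130,120,4,357,168))
print("pred handle top",proj("scene",[p[0]-1.5,p[1],p[2]-48.5+54.5]))
q=[537.1,-202.3,-.16]
print("board corners",proj("scene",place(q,[(80,80,8),(80,-80,8),(-80,80,8)])),"seen",pix(130,120,4,386,338),pix(130,120,4,283,262),pix(130,120,4,537,270))
E
python3 - <<'E'
import cv2
b=cv2.imread("pics/a6t.png");cv2.imwrite("pics/a7.png",cv2.resize(b[175:255,135:215],(560,560),interpolation=cv2.INTER_CUBIC))
E
```

```text
joint vel 0.003957584590464973
pred ball [219.51428031 162.49555962] seen [218.875 161.625]
pred handle top [229.33323102 147.20556947]
board corners [[224.9134509  203.5100295 ]
 [199.24365455 184.42543567]
 [263.60464929 186.92691446]] seen [226.125 204.125] [200.375 185.125] [263.875 187.125]
```

View pics/a7.png

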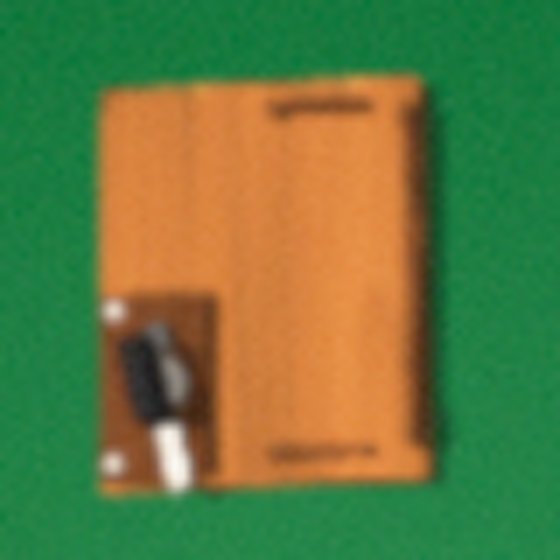

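The latch sits at its stop, with the tongue at (172,455) pointing to −x. Everything agrees to about 1 px, so I'm handing in.

```bash
python3 -c "
from station import hand_in
print(hand_in())"
```

```text
the job is handed in; nothing more can be done
None
```

I turned the latch past its detent to its open stop, lifted the tray by its handle, carried it to the cork board and handed in while still holding it there, at about 11.6 s on the clock. The hand-in gave no verdict.

Last checks, with no failures:
- **Latch:** in the picture the tongue points to the dock's −x, as it should at the open stop. The knob was turned about 1.34 rad before I let go of it.
- **Position:** the handle was about 5 mm from the board's middle, and the tray's underside about 100 mm above the bench. The underside height comes from the arm's own height readings and an assumed 20 mm seat.
- **Level and still:** the tool was tilted about 0.24°, and the fastest joint was moving under 0.004 rad/s.
- **Grip:** the fingers were holding the handle at an opening of 11.4 mm, with 50 N set and a load of about 3.8 N on the wrist.
- **Ball:** it appeared in its pocket within about 1 px (roughly 3 mm) of the predicted place.
- **Bystanders:** in the pictures they look unmoved. I checked this by eye rather than by measuring each one, and the bush only in the scene view.

The one small disagreement was between the two camera views, which differed by about 2–3 mm on where the dock was. That did not affect either grasp.

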